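Unload the coil rack into the sorting tray and lock it again

TASK

Unlock the coil rack by lifting its keeper bar level out of both U brackets, and lay the bar down on the bench. Then slide every wound coil up off its post and stand it upright on the floor of the grey tray, large coils in the wide bay and small coils in the narrow bay. Finally put the keeper bar back, grip block up, fully home in both brackets with its ends overhanging about equally, and leave the other things on the bench where they are.

Things in the scene. Friction and masses are not known exactly. Their poses are not given: they have to be found in the camera images.
- rack: coil rack fixed to the bench: aluminium base plate 360 (x) x 90 (y) x 12 mm thick, five upright steel posts in a row along its x at x = -112, -56, 0, 56, 112 mm (y = 0), 10 mm diameter, tips 62 mm above the bench; an open-topped U bracket near each end for the keeper bar. Origin: centre of the underside, on the bench; z up
- bracket_a (a point): middle of the slot floor of the U bracket at rack x = +160 mm, 68 mm above the bench; axes as the rack's. Bracket 12 mm thick (x), 49 mm wide (y); slot 31 mm wide (y), arm tops 88 mm above the bench
- bracket_b (a point): the same for the like bracket at rack x = -160 mm
- keeper_bar: keeper bar: flat aluminium bar 360 (x) x 24 (y) x 12 mm (z), black grip block 44 (x) x 16 (y) x 36 mm tall in the middle of its top (block top 48 mm above underside). About 0.26 kg. Origin: centre of the bar's underside; z up with block on top. Starts in both brackets above the posts, underside 68 mm above the bench, locking the coils on. Either end may go in either bracket
- bar_end_a (a point): underside of the keeper bar at its +x end, 180 mm from the middle
- bar_end_b (a point): underside of the keeper bar at its -x end, 180 mm from the middle
- tray: loose grey tray 200 (x) x 170 mm (y), 0.6 kg, floor 4 mm thick; walls and divider 5 mm thick, tops 14 mm above the bench. The divider, along x at y = -10.5 mm, makes two bays 190 mm long: the wide bay, y = -8 to +80 mm, and the narrow bay, y = -80 to -13 mm. Origin: centre of the underside; z up. The bench between tray and rack is clear for about 150 mm
- large_a: large wound coil: black bobbin with copper winding, flanges 50 mm diameter, 38 mm tall, bore 18 mm diameter through along its z, 0.16 kg or so. Origin: centre of the underside; z along the bore. Starts threaded on one of the rack's posts, standing on the base plate (underside 12 mm above the bench). May be absent
- large_b: large wound coil: black bobbin with copper winding, flanges 50 mm diameter, 38 mm tall, bore 18 mm diameter through along its z, 0.16 kg or so. Origin: centre of the underside; z along the bore. Starts threaded on one of the rack's posts, standing on the base plate (underside 12 mm above the bench). May be absent
- large_c: large wound coil: black bobbin with copper winding, flanges 50 mm diameter, 38 mm tall, bore 18 mm diameter through along its z, 0.16 kg or so. Origin: centre of the underside; z along the bore. Starts threaded on one of the rack's posts, standing on the base plate (underside 12 mm above the bench). May be absent
- small_a: small wound coil: black bobbin with copper winding, flanges 34 mm diameter, 38 mm tall, bore 18 mm diameter through along its z, 0.08 kg or so. Origin: centre of the underside; z along the bore. Starts threaded on one of the rack's posts, standing on the base plate (underside 12 mm above the bench). May be absent
- small_b: small wound coil: black bobbin with copper winding, flanges 34 mm diameter, 38 mm tall, bore 18 mm diameter through along its z, 0.08 kg or so. Origin: centre of the underside; z along the bore. Starts threaded on one of the rack's posts, standing on the base plate (underside 12 mm above the bench). May be absent
- green_bin: bystander, not to be disturbed: empty green parts bin 90 x 70 x 35 mm
- orange_bin: bystander, not to be disturbed: empty orange parts bin 70 x 70 x 25 mm
- black_tube: bystander, not to be disturbed: upright black tube, 44 mm diameter, 85 mm tall
- screwdriver: bystander, not to be disturbed: red-handled screwdriver lying on the bench
- flux_jar: bystander, not to be disturbed: small jar, 48 mm diameter, 55 mm tall
- tape_roll: bystander, not to be disturbed: yellow roll of tape lying flat, 56 mm diameter, 18 mm tall
- fuse_can: bystander, not to be disturbed: aluminium can, 34 mm diameter, 50 mm tall
Things that resemble listed ones, but are neither listed nor needed, are in the scene too. What is shaped like the large_a but blue is not meant.

How it is judged (in metres and radians):
On the way, in this order (a step that is already met when the one before it is completed fails the run):
1. the keeper bar is lifted level, both ends clear above the brackets (height (world z) of each of bar_end_a, bar_end_b above 0.092 m and angle between keeper_bar's own z axis and vertical below 0.2 rad), for 0.1 s.
2. the keeper bar lies on the bench, let go (height (world z) of each of bar_end_a, bar_end_b below 0.03 m and linear speed of keeper_bar below 0.03 m/s and contact force between keeper_bar and the fingers below 0.3 N), for 0.2 s.
3. every coil stands upright on the floor of its bay of the tray, let go (x of large_a in the frame of tray between -0.095 and 0.095 m and y of large_a in the frame of tray between -0.008 and 0.08 m and z of large_a in the frame of tray between -0.002 and 0.009 m and angle between each of large_a, large_b, large_c, small_a, small_b's own z axis and vertical below 0.12 rad and x of large_b in the frame of tray between -0.095 and 0.095 m and y of large_b in the frame of tray between -0.008 and 0.08 m and z of large_b in the frame of tray between -0.002 and 0.009 m and x of large_c in the frame of tray between -0.095 and 0.095 m and y of large_c in the frame of tray between -0.008 and 0.08 m and z of large_c in the frame of tray between -0.002 and 0.009 m and x of small_a in the frame of tray between -0.095 and 0.095 m and y of small_a in the frame of tray between -0.08 and -0.013 m and z of small_a in the frame of tray between -0.002 and 0.009 m and x of small_b in the frame of tray between -0.095 and 0.095 m and y of small_b in the frame of tray between -0.08 and -0.013 m and z of small_b in the frame of tray between -0.002 and 0.009 m and contact force between each of large_a, large_b, large_c, small_a, small_b and the fingers below 0.3 N), for 0.2 s.
At the end, for the whole second after the job is handed in: every coil stands upright (0.12 rad) on the tray floor (5 mm), its axis inside its bay; the bar lies in both brackets, block up, within 4 mm of the slot floors, 13 mm of centred along the row, 7 mm across, 0.06 rad; all at rest and released (all of step 3 and x of keeper_bar in the frame of rack between -0.013 and 0.013 m and y of keeper_bar in the frame of rack between -0.007 and 0.007 m and z of keeper_bar in the frame of rack between 0.064 and 0.072 m and angle between the x axis of keeper_bar and the x axis of rack, either way round below 0.06 rad and angle between keeper_bar's own z axis and vertical below 0.1 rad and linear speed of each of large_a, large_b, large_c, small_a, small_b, keeper_bar, tray below 0.02 m/s and contact force between keeper_bar and the fingers below 0.3 N); the robot touches nothing.
It fails at once if a bystander is moved more than 40 mm (distance of any of green_bin, orange_bin, black_tube, screwdriver, flux_jar, tape_roll, fuse_can from where it was at the start of the episode above 0.04 m).
Of large_a, large_b, large_c, small_a, small_b only 3 to 5 are there at a start; the rules pass over those that are not, and their reading is None.
At some moment in a run one of tray may be knocked a few centimetres aside while the robot is not near it.
It also fails if it takes over 210 s, if anything falls off the work surface, if the arm or the gripper's body presses on something with over 40 N, if the wrist force passes 120 N, or if a joint passes its speed limit or range.

ROBOT

A 7-joint arm with a two-finger parallel gripper is mounted at the origin on the work surface. World frame = base frame: x ahead of the robot, y to its left, z up, the work surface at z = 0. Lengths are in m, angles in degrees, forces in N, time in s.
With the tool pointing down it reaches from about 0.425 to 0.875 m from the base axis. Payload 9.9 kg.
Tool frame: the origin (TCP) lies at the very end of the fingers, on their centre line; the grasp point (between the pads) lies manip.grip_point_offset behind it (manip.grip_point_offset is the distance from the TCP to the grasp point, in m); z points along the fingers, y is the direction in which the jaws open and shut (so a half turn about z gives the same grasp; the last joint's range is limited). The gripper opens to 85 mm and grips with 20 to 120 N. Pads are 22 mm wide; open, the fingers measure 114 mm over their backs; the gripper's body (76 mm by 85 mm) begins 54 mm behind the grasp point. The pads swing forward as they close: fully open they stand 13 mm farther back than shut.
Start: joints at [-4.801, 32.985, 1.427, 82.34, -0.859, 64.687, -3.237], TCP at [0.675, 0, 0.231] pointing down, gripper open.
Joint ranges: [-157.87, 157.87], [-19.46, 123.44], [-87.15, 90], [11.01, 140.99], [-62.26, 242.26], [9.8, 113.94], [-161.44, 161.44]. Speed limits (degrees/s): [127.2, 127.2, 172.46, 172.46, 180, 180, 180].

INTERFACE

Orientations are given as [roll, pitch, yaw] about the fixed x, y, z axes, in that order (R = Rz(yaw) Ry(pitch) Rx(roll)).
In Python, from bench import manip, ik, camera, get_calibration, order gives the robot as it stands. Calls block until the motion is done:
- manip.movep(position, orientation): joint-space move of the TCP to a pose.
- manip.line_to(position, vel=0.15, rotation=None): straight line of the TCP; rotation=None keeps the orientation; vel is the mean speed in m/s.
- manip.movej(angles): joint-space move.
- manip.set_gripper(opening): finger opening in m; the grip force is fixed at half the most; returns when the fingers have stopped.
- manip.pause(seconds).
- ik(position, orientation): joint angles nearest the present ones, or None.
- camera(name): name is "scene" or "side" or "wrist"; returns the picture (480x640x3 uint8, red, green, blue); there is no depth.
- get_calibration(name): a dict with "fovy" (degrees; the focal length in pixels is half the picture's height over the tangent of half this angle, whatever the lens; pixels are square), "cx", "cy" (the principal point, pixels), "distortion" ([k1, k2, p1, p2, k3] as OpenCV has them; the pictures are not rectified), "rvec" (rotation vector, rad) and "tvec" (3), from world to camera coordinates, as OpenCV has them. Camera axes: x right, y down, z forward; pixel columns grow to the right and rows downward; lengths in m; the calibration is good to about 2 mm. A picture is of the moment at which its call begins: read the wrist's pose just before it. get_calibration takes no time and is no camera call; for the wrist camera it gives the pose at the moment of the call.
A pose or a line that the arm cannot do raises manip.Unreachable and nothing moves.
- order.finish_job(): hands the job in, once; it reports no verdict.
Readings, each from a call of its own:
- manip.get_clock(): time.
- manip.get_joint_positions(): joint angles.
- manip.get_joint_vel(): joint speeds.
- manip.get_effort(): joint torques, N m.
- manip.get_eef_pos(): TCP position.
- manip.get_tool_rot(): TCP orientation.
- manip.get_force(): force on the tool from outside, world axes, zero at the start.
- manip.get_wrist_torque(): the same for the moment, N m.
- manip.get_grip_width(): finger opening in m.
Only numpy, scipy, OpenCV 4.12 (cv2) and the standard library are available. Lean on these libraries where they do the work, as an engineer would, in place of code of your own. Each camera call takes 0.05 s, during which the arm holds its last target. There are 200 camera calls.

## Working session

There is one attempt and no reset: what is moved stays moved. The work goes in short steps, each a Python script; the robot and the scene stay as the last script left them, time stands still between calls to the robot, and variables do not carry over. Pictures are saved under pics/ and viewed, about 12 in all and at most 16, crops included, and the job is handed in when it is done.

```bash
mkdir -p pics; ls
cat > h.py <<'E'
import numpy as np, cv2
from bench import manip, ik, camera, get_calibration, order
def K(c):
    f=240/np.tan(np.radians(c['fovy'])/2)
    return np.array([[f,0,c['cx']],[0,f,c['cy']],[0,0,1.]])
def snap(name,fn,crop=None,scale=1):
    c=get_calibration(name); im=camera(name); 
    np.save('pics/'+fn+'.npy',im); np.save('pics/'+fn+'_c.npy',c,allow_pickle=True)
    show(fn,crop,scale,fn); return im
def show(src,crop,scale,fn):
    im=np.load('pics/'+src+'.npy')[:,:,::-1]
    if crop: x0,y0,x1,y1=crop; im=im[y0:y1,x0:x1]
    im=cv2.resize(im,None,fx=scale,fy=scale,interpolation=cv2.INTER_CUBIC) if scale!=1 else im
    cv2.imwrite('pics/'+fn+'.png',im)
def cal(fn): return np.load('pics/'+fn+'_c.npy',allow_pickle=True).item()
def p2w(c,pts,z):
    """pixels -> world points on plane z"""
    pts=np.array(pts,float).reshape(-1,1,2)
    d=np.array(c['distortion'],float)
    n=cv2.undistortPoints(pts,K(c),d).reshape(-1,2)
    R=cv2.Rodrigues(np.array(c['rvec'],float))[0]; t=np.array(c['tvec'],float).ravel()
    C=-R.T@t; r=np.c_[n,np.ones(len(n))]@R
    z=np.broadcast_to(z,len(r)); s=(z-C[2])/r[:,2]
    return C+r*s[:,None]
def w2p(c,P):
    return cv2.projectPoints(np.array(P,float).reshape(-1,1,3),np.array(c['rvec'],float),np.array(c['tvec'],float),K(c),np.array(c['distortion'],float))[0].reshape(-1,2)
E
python3 - <<'E'
from h import *
snap('scene','s0'); snap('side','d0'); print(get_calibration('scene'),get_calibration('side'),get_calibration('wrist'),manip.grip_point_offset,manip.get_tool_rot())
E
```

```text
pics
{'fovy': 53.24523854665259, 'cx': 318.56851858397783, 'cy': 240.46683241962427, 'distortion': array([-0.04470934,  0.        ,  0.        ,  0.        ,  0.        ]), 'rvec': array([ 0.68125894,  2.71183537, -1.01001974]), 'tvec': array([ 0.48776826, -0.1580045 ,  1.56154291])} {'fovy': 57.15342908513749, 'cx': 324.1341387262221, 'cy': 238.77897776690443, 'distortion': array([-0.01267226,  0.        ,  0.        ,  0.        ,  0.        ]), 'rvec': array([ 2.21650863, -0.30972199,  0.14900378]), 'tvec': array([-0.53193467,  0.15179659,  1.10847744])} {'fovy': 70.8448498386332, 'cx': 321.6341464459713, 'cy': 237.27331485428724, 'distortion': array([-0.00754164,  0.        ,  0.        ,  0.        ,  0.        ]), 'rvec': array([-2.85881258e+00, -1.81663059e-03,  4.03854459e-03]), 'tvec': array([-0.67403104, -0.03774816,  0.37940669])} 0.0187 [-1.79914119e+02  4.86611835e-03  9.00022832e+01]
```

View pics/s0.png

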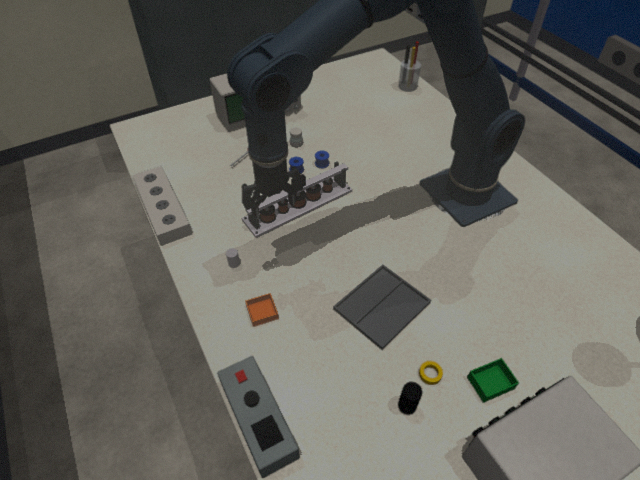

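View pics/d0.png

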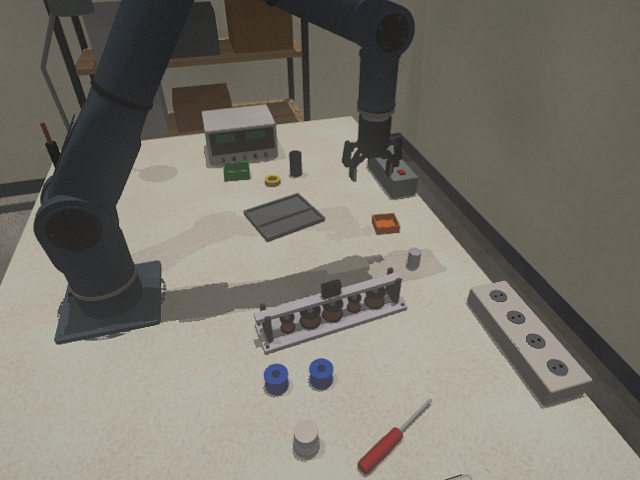

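The scene and side views show the rack with its bar at side (256-405, 275-345), the tray at side (245-325, 197-238), and two blue decoy coils at (276,378) and (321,373). I'll enlarge the rack next.

Run:
```python
from h import *
show('d0',(240,185,440,360),4,'d0r')
c=cal('d0'); s=cal('s0')
print(p2w(s,[[382,266],[431,299],[384,347],[334,306]],[.014]*4))
print(p2w(c,[[245,214],[294,196],[324,216],[272,238]],.014))
```

```text
[[0.42165972 0.13198895 0.014     ]
 [0.36735614 0.28749837 0.014     ]
 [0.55581647 0.34719875 0.014     ]
 [0.60579018 0.1839966  0.014     ]]
[[0.37022787 0.26293705 0.014     ]
 [0.54087416 0.32267379 0.014     ]
 [0.60497229 0.18428074 0.014     ]
 [0.42907592 0.11883905 0.014     ]]
```

View pics/d0r.png

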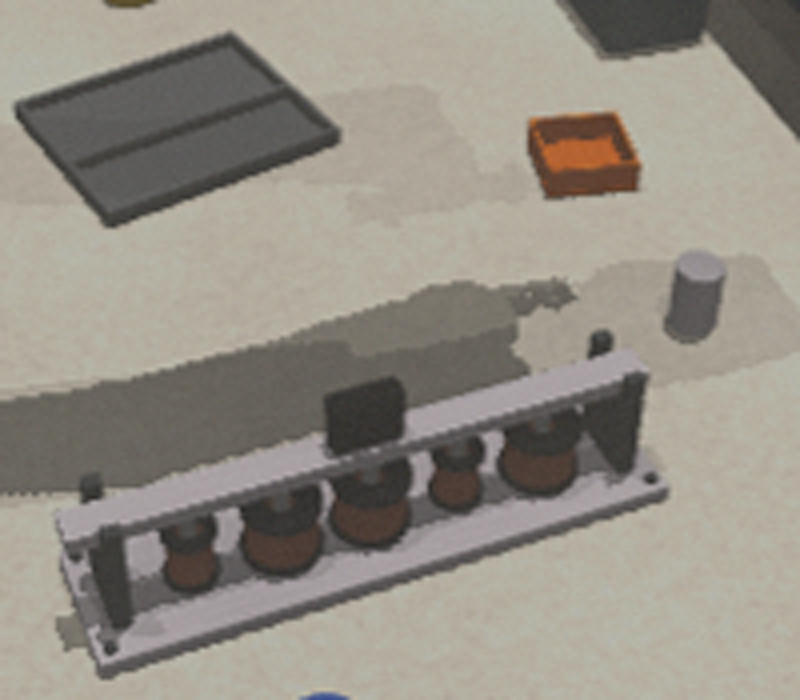

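Five coils on the rack, from the left in the side view: small, large, large, small, large (all copper). The tray's narrow bay faces the rack. Now I'll localise the bar, then take a close wrist look.

Run:
```python
from h import *
c=cal('d0')
f=lambda L:[[x/4+240-.375,y/4+185-.375] for x,y in L]
e=p2w(c,f([[58,515],[65,540],[640,350],[648,372]]),.08); print(e)
m=(e[0]+e[1])/2;n=(e[2]+e[3])/2;print((m+n)/2,n-m,np.linalg.norm(n-m),np.degrees(np.arctan2(*(n-m)[1::-1])))
print(p2w(c,f([[15,105],[230,35],[340,130],[108,218]]),.014))
print(p2w(c,f([[80,163],[290,95]]),.014))
yaw=np.degrees(np.arctan2(*(n-m)[1::-1]))
C=(m+n)/2
for y in (90,yaw,yaw+180,yaw+90,yaw-90):
  print(y, ik([C[0],C[1]+.0,.26],[180,0,y]))
```

```text
[[ 0.33124949 -0.22058013  0.08      ]
 [ 0.3321194  -0.23953991  0.08      ]
 [ 0.69094289 -0.18446466  0.08      ]
 [ 0.68769357 -0.20378353  0.08      ]]
[ 0.51050134 -0.21209206  0.08      ] [0.35763379 0.03593592 0.        ] 0.359434717444518 5.737961357537283
[[0.36765396 0.28167104 0.014     ]
 [0.55453177 0.33570216 0.014     ]
 [0.60517712 0.17791588 0.014     ]
 [0.41309997 0.11788652 0.014     ]]
[[0.4045108  0.19048938 0.014     ]
 [0.58016482 0.23533087 0.014     ]]
90 [15.80029194 21.06903276  2.70638967 98.69851479 -1.12018524 60.25861096
 18.88175826]
5.737961357537283 [  0.74255466  22.61062932  24.72530228  99.22151772 -10.64888453
  60.48564836 -55.19736873]
185.73796135753727 [ 33.03285109  22.00847158 -21.98224601  98.08179319   9.16888343
  61.68033361 103.87384665]
95.73796135753729 [16.84335958 21.04859425  1.21912349 98.66121776 -0.50407128 60.29548985
 23.96890777]
-84.26203864246271 [ -14.04488402   28.01294841   49.6805102    99.68112625  -23.61269409
   63.38230799 -131.09387727]
```

Run:
```python
from h import *
c=cal('d0')
f=lambda L:[[x/4+240-.375,y/4+185-.375] for x,y in L]
print('can base',p2w(c,f([[690,330]]),0), 'orange',p2w(c,f([[545,195],[637,190]]),0))
manip.movep([.51,-.212,.30],[180,0,5.74])
snap('wrist','w1'); c=get_calibration('wrist')
R=cv2.Rodrigues(c['rvec'])[0]; print('cam',-R.T@c['tvec'], manip.get_clock(), manip.get_eef_pos(), manip.get_tool_rot(), manip.get_force())
```

```text
can base [[ 7.75315490e-01 -9.62189488e-02  1.11022302e-16]] orange [[0.73526644 0.07338075 0.        ]
 [0.80412605 0.06012907 0.        ]]
cam [ 0.58173742 -0.20398668  0.44180755] 1.225 [ 0.51095553 -0.21058406  0.29946942] [-1.79959790e+02  2.08970693e-02  5.97740996e+00] [-0.13187721  1.09935582  0.61727189]
```

View pics/w1.png

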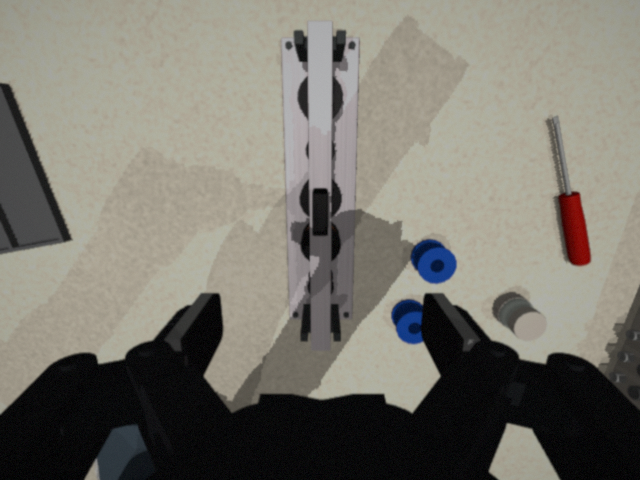

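The wrist view shows the bar along the image vertical, with ends near (320,22) and (320,349) and the block top around (321,190)-(321,234).

```bash
python3 - <<'E'
from h import *
c=cal('w1')
show('w1',(270,10,370,360),1,'_'); show('w1',(300,175,345,245),8,'_b')
im=np.load('pics/w1.npy')
# edge columns of the bar at several rows (brightness)
g=im.mean(2)
e=p2w(c,[[320,22],[320.5,349]],.08);print(e,e.mean(0),np.linalg.norm(e[0]-e[1]),np.degrees(np.arctan2(*(e[0]-e[1])[1::-1])))
print(p2w(c,[[321,190],[321,234],[313.5,212],[328.5,212]],.116))
print(p2w(c,[[289,45],[351,45],[295.5,315],[347,315]],.012))  # base-plate holes
print(p2w(c,[[71,240],[6,84],[-1,252]],.014))
E
python3 -c "
import cv2,sys
import numpy as np
a=cv2.imread('pics/w1.png');b=cv2.resize(a[10:360,270:370],None,fx=4,fy=4,interpolation=2)
cv2.imwrite('pics/w1c.png',np.hstack([b[:600],b[800:1400]]))"
```

```text
[[ 0.68690498 -0.19135035  0.08      ]
 [ 0.33288571 -0.22871701  0.08      ]] [ 0.50989535 -0.21003368  0.08      ] 0.3559858330070145 6.025247093168733
[[ 0.53414317 -0.20837466  0.116     ]
 [ 0.49017833 -0.21297445  0.116     ]
 [ 0.51179432 -0.20328474  0.116     ]
 [ 0.51334165 -0.21797895  0.116     ]]
[[ 0.67997913 -0.15614979  0.012     ]
 [ 0.68736092 -0.22648724  0.012     ]
 [ 0.33805418 -0.19211544  0.012     ]
 [ 0.34575234 -0.26504696  0.012     ]]
[[0.41850454 0.11432048 0.014     ]
 [0.60506858 0.17177189 0.014     ]
 [0.39102836 0.2136658  0.014     ]]
```

View pics/w1c.png

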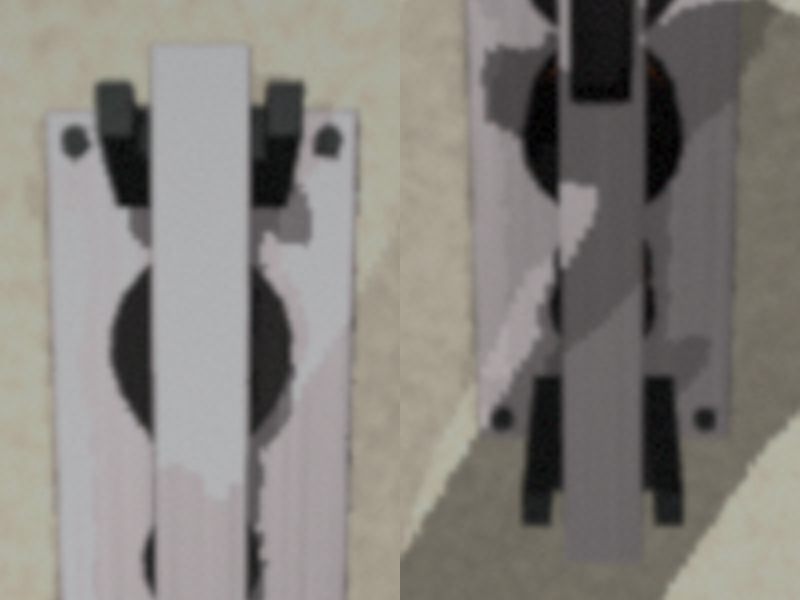

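Run:
```python
from h import *
c=cal('w1')
def pr(n,a,z):
    e=p2w(c,a,z); d=e[0]-e[1]; print(n,e.mean(0),np.linalg.norm(d),np.degrees(np.arctan2(d[1],d[0])))
pr('bar',[[319.6,20.6],[320.9,349.6]],.08)
pr('holes',[[319.9,44.9],[320.5,314.1]],.012)
# bracket arm tops outer faces (z .088): x=+-166
pr('arms',[[319.6,30.2],[320.6,340.6]],.088)
```

```text
bar [ 0.51005487 -0.21007668  0.08      ] 0.35801291191072515 6.164480227817909
holes [ 0.513484   -0.20928532  0.012     ] 0.34244321698205527 6.063810049477233
arms [ 0.51391592 -0.20952397  0.088     ] 0.3297352528472381 6.11541705662036
```

```bash
cat >> h.py <<'E'
RC=np.array([.5137,-.2094]); RY=6.1
def rot(a): a=np.radians(a); return np.array([[np.cos(a),-np.sin(a)],[np.sin(a),np.cos(a)]])
def rk(x,y): return RC+rot(RY)@[x,y]
def P(xy,z): return [xy[0],xy[1],z]
def st(tag=''):
    print(tag,'t',round(manip.get_clock(),1),'eef',np.round(manip.get_eef_pos(),4),'F',np.round(manip.get_force(),1),'w',round(manip.get_grip_width(),4),flush=True)
E
python3 - <<'E'
from h import *
b=np.array([.5115,-.210])
manip.movep(P(b,.18),[180,0,RY]); manip.line_to(P(b,.088),vel=.1); manip.pause(.2); st('down'); print(manip.get_tool_rot())
manip.set_gripper(0); st('grip')
manip.line_to(P(b,.115),vel=.06); st('up1')
manip.line_to(P(b,.15),vel=.1); manip.pause(.3); st('up'); 
snap('side','d1',(240,185,440,360),4)
E
```

```text
down t 3.0 eef [ 0.5118 -0.2101  0.0885] F [-0.1 -0.1 -0.2] w 0.0858
[ 1.79982609e+02 -4.78152586e-02  6.10383609e+00]
grip t 3.7 eef [ 0.5115 -0.2099  0.0881] F [-1.2  0.7  1.7] w 0.0152
up1 t 4.3 eef [ 0.5115 -0.2099  0.1152] F [ 0.3  0.1 -2.5] w 0.0148
up t 5.1 eef [ 0.5112 -0.2099  0.1495] F [-0.2  0.4 -2.6] w 0.0149
```

View pics/d1.png

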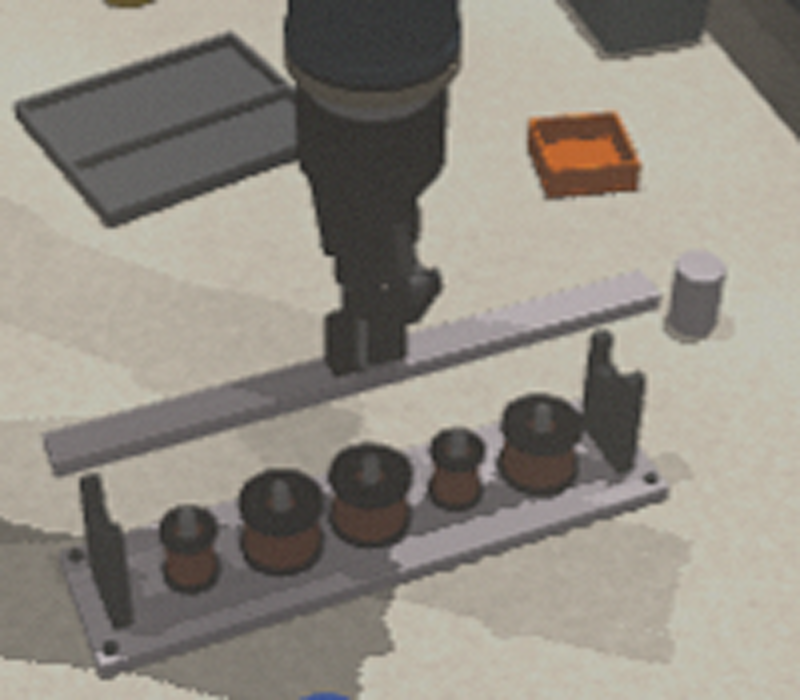

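The bar is lifted level. The coils, from the near end, are small, large, large, small, large. Next I'll lay the bar down and look at the coils and the tray.

Run:
```python
from h import *
b=rk(-.015,.11); print(b)
manip.line_to(P(b,.15),vel=.15); manip.line_to(P(b,.035),vel=.1); manip.line_to(P(b,.0205),vel=.03); manip.pause(.2); st('low')
manip.set_gripper(.06); st('open'); manip.line_to(P(b,.12),vel=.15)
manip.pause(.3)
manip.movep(P(rk(-.06,.02),.25),[180,0,RY]); manip.pause(.3); st(); snap('wrist','w2')
t=np.array([.49,.225]); manip.movep(P(t,.25),[180,0,17.5]); manip.pause(.3); st(); snap('wrist','w3')
import cv2
cv2.imwrite('pics/w23.png',np.hstack([cv2.imread('pics/w2.png')[:400,120:520],cv2.imread('pics/w3.png')[:400,120:520]]))
```

```text
[ 0.48709588 -0.10161679]
low t 8.2 eef [ 0.4871 -0.1016  0.0204] F [-0.  -0.2 -2.9] w 0.015
open t 8.7 eef [ 0.4872 -0.1016  0.0206] F [-0.3  1.3 -0.1] w 0.0599
 t 10.8 eef [ 0.4519 -0.1951  0.2491] F [0.1 0.6 0.4] w 0.06
 t 12.7 eef [0.4902 0.2243 0.2501] F [-0.5  0.3 -0.4] w 0.0601
```

View pics/w23.png

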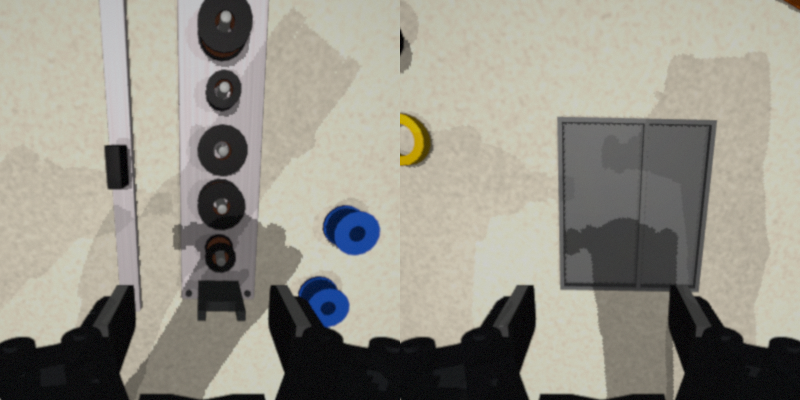

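Run:
```python
from h import *
c=cal('w2')
co=p2w(c,[[341,257],[341.5,204],[343,150],[343,90],[345,22]],.05)
print(np.round((co[:,:2]-RC)@rot(RY)*1000,1))
bk=p2w(c,[[236,145],[235,188]],.048); print('block',bk, (bk.mean(0)[:2]-RC)@rot(RY))
c=cal('w3'); t=p2w(c,[[279,117],[436,121],[417,291],[281,289]],.014); print(t,t.mean(0)); 
print(np.linalg.norm(np.diff(np.r_[t,t[:1]],axis=0),axis=1))
for a,b in ((0,3),(1,2)): d=t[a]-t[b]; print(np.degrees(np.arctan2(d[1],d[0])))
d=t[0]-t[1]; print(np.degrees(np.arctan2(d[1],d[0]))-90)
```

```text
[[-1.109e+02 -7.000e-01]
 [-5.330e+01 -1.000e-01]
 [ 3.000e-01 -6.000e-01]
 [ 5.470e+01  5.000e-01]
 [ 1.109e+02 -2.000e-01]]
block [[ 0.50738078 -0.1049773   0.048     ]
 [ 0.46494758 -0.1055684   0.048     ]] [-0.01631494  0.10646365]
[[0.56572505 0.29479044 0.014     ]
 [0.61205773 0.13455871 0.014     ]
 [0.42237806 0.07971266 0.014     ]
 [0.37488537 0.23946761 0.014     ]] [0.49376155 0.18713235 0.014     ]
[0.16679606 0.19744991 0.16666493 0.19869675]
16.166434563060633
16.12727303372247
16.12777572431341
```

The tray has already been knocked: its centre is now (.494,.187), yaw 16.1°. The posts agree with the rack frame within 2-3 mm. I'll do the first large coil (the middle one), then check.

```bash
cat >> h.py <<'E'
TC=np.array([.4938,.1871]); TY=16.1
def tr(x,y): return TC+rot(TY)@[x,y]
def coil(px,tx,large):
    a=rk(px,0); op=.08 if large else .065; zp=.021 if large else .022
    b=tr(tx,.036 if large else -.0465)
    manip.movep(P(a,.13),[180,0,RY]); manip.set_gripper(op)
    manip.line_to(P(a,zp),vel=.12); manip.pause(.1); manip.set_gripper(0); st('grip')
    manip.line_to(P(a,zp+.085),vel=.1); st('up')
    manip.line_to(P(b,zp+.085),vel=.2,rotation=[180,0,TY]); 
    manip.line_to(P(b,zp+.005),vel=.1); manip.line_to(P(b,zp-.0072),vel=.03); manip.pause(.15); st('low')
    manip.set_gripper(.064 if large else .05); manip.line_to(P(b,.13),vel=.15); st('rel')
E
python3 - <<'E'
from h import *
coil(0,0,True)
manip.movep(P(tr(-.03,0),.25),[180,0,TY]); manip.pause(.3); snap('wrist','w4')
snap('side','d4',(220,160,420,350),3)
import cv2
a=cv2.imread('pics/w4.png')[:380,160:480];b=cv2.imread('pics/d4.png')[:380,:480]
cv2.imwrite('pics/w4d.png',np.hstack([a,b]))
E
```

```text
grip t 16.3 eef [ 0.5139 -0.2093  0.0218] F [-1.8  1.2  9.7] w 0.0485
up t 17.3 eef [ 0.5134 -0.2091  0.1055] F [ 0.9  1.  -1.9] w 0.0483
low t 21.3 eef [0.4837 0.2218 0.0139] F [-0.5  0.4  4.5] w 0.0488
rel t 22.5 eef [0.4833 0.2216 0.1293] F [-1.1 -0.2 -0.2] w 0.0649
```

View pics/w4d.png

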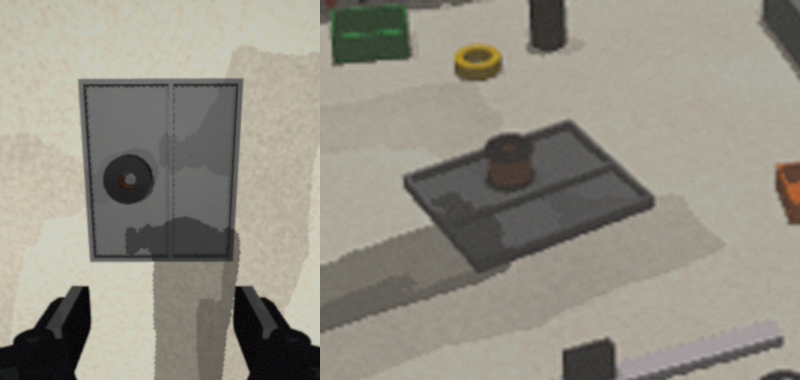

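The coil stands upright in the wide bay. Continuing with the others.

Run:
```python
from h import *
for a in ((-.112,-.04,False),(-.056,-.062,True),(.056,.04,False),(.112,.062,True)): coil(*a)
manip.movep(P(tr(-.03,0),.25),[180,0,TY]); manip.pause(.3); snap('wrist','w5')
b=rk(-.05,.09); manip.movep(P(b,.25),[180,0,RY]); manip.pause(.3); st(); snap('wrist','w6')
snap('side','d5',(220,160,420,350),3)
import cv2
a=cv2.imread('pics/w5.png')[:380,160:480];b=cv2.imread('pics/d5.png')[:380,:480]
cv2.imwrite('pics/w5d.png',np.hstack([a,b]))
```

```text
grip t 26.8 eef [ 0.4026 -0.2213  0.0226] F [-1.1  1.  10.6] w 0.0325
up t 27.8 eef [ 0.4021 -0.221   0.1066] F [-0.1  0.2 -0.2] w 0.0327
low t 31.4 eef [0.4682 0.1315 0.0147] F [-0.1  0.5  1. ] w 0.0324
rel t 32.6 eef [0.4678 0.1314 0.1294] F [-0.3  0.2 -0.1] w 0.0498
grip t 35.9 eef [ 0.4583 -0.2153  0.0218] F [-1.1  1.8 11.3] w 0.0489
up t 36.9 eef [ 0.4578 -0.2151  0.1055] F [ 0.   0.1 -2. ] w 0.0489
low t 40.8 eef [0.4242 0.2047 0.0138] F [-0.8  1.6  4.9] w 0.0487
rel t 42.1 eef [0.4238 0.2045 0.1294] F [ 0.4 -0.7 -0.6] w 0.0639
grip t 45.4 eef [ 0.5697 -0.2035  0.0227] F [-0.8  1.2  5.8] w 0.0326
up t 46.4 eef [ 0.5691 -0.2031  0.1064] F [ 0.5 -0.9 -0.4] w 0.0322
low t 50.0 eef [0.545  0.1537 0.0147] F [-1.3  1.4  1.7] w 0.0321
rel t 51.2 eef [0.5446 0.1536 0.1293] F [-0.3  1.   0.3] w 0.0501
grip t 54.6 eef [ 0.6254 -0.1975  0.0218] F [-1.6  1.2  5.6] w 0.048
up t 55.6 eef [ 0.6247 -0.1972  0.1053] F [-0.2  1.  -1.9] w 0.048
low t 59.6 eef [0.5433 0.239  0.0138] F [-1.4  0.5  2.5] w 0.0479
rel t 60.8 eef [0.5428 0.239  0.1292] F [ 0.3  0.4 -0.1] w 0.0637
 t 63.3 eef [ 0.4547 -0.1244  0.2499] F [ 0.   0.3 -0.3] w 0.0641
```

View pics/w5d.png

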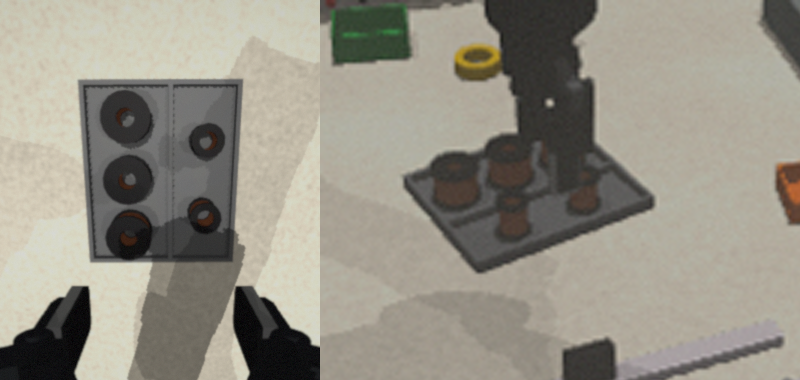

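View pics/w6.png

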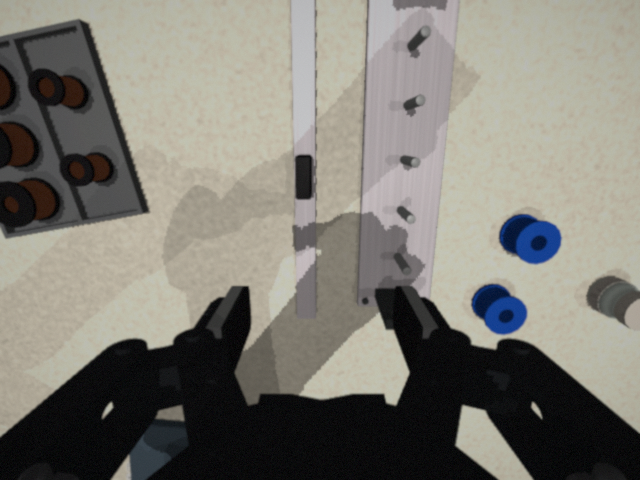

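All five coils stand in their bays, and the bar lies block-up with its block at (304,177) and near end at (306,317). I'll check the bar's pose against where I laid it.

Run:
```python
from h import *
c=cal('w6')
L=lambda w:np.round((w[:,:2]-RC)@rot(RY)*1000,1)
print('block',L(p2w(c,[[304.5,155],[304,198],[295.5,177],[312,177]],.048)))
print('bar ctr/near end',L(p2w(c,[[304,5],[305.3,220],[306.5,317.5]],.012)))
print('expected pixels',w2p(c,[P(rk(-.015,.11),.048),P(rk(-.195,.11),.012)]))
print('posts',L(p2w(c,[[424,32],[417,101],[413,161],[409,217],[406,269]],.062)))
```

```text
block [[  5.9 107.2]
 [-37.2 108.2]
 [-15.8 116.5]
 [-15.8  99.9]]
bar ctr/near end [[ 147.5  107.8]
 [ -68.9  108.9]
 [-195.3  108.8]]
expected pixels [[301.94936549 176.21088658]
 [305.54356267 317.31714361]]
posts [[ 110.8    1.5]
 [  54.8    3.2]
 [   1.2    2.7]
 [ -53.7    2.4]
 [-109.6    1.4]]
```

Run:
```python
from h import *
b=rk(-.015,.11); q=rk(0,-.0004)
manip.movep(P(b,.12),[180,0,RY]); manip.line_to(P(b,.0203),vel=.1); manip.pause(.2); manip.set_gripper(0); st('grip')
manip.line_to(P(b,.15),vel=.12); manip.line_to(P(q,.15),vel=.12); manip.pause(.3); st('above')
manip.line_to(P(q,.112),vel=.08); manip.pause(.2); st('top')
for z in (.104,.098,.093,.0895,.0883):
    manip.line_to(P(q,z),vel=.04); manip.pause(.1); st(z)
    if manip.get_force()[2]>12: print('CONTACT'); break
snap('wrist','w7'); snap('side','d7',(240,185,440,360),4)
```

```text
grip t 65.9 eef [ 0.4871 -0.1016  0.0205] F [-1.   1.3  6.3] w 0.0151
above t 68.5 eef [ 0.5138 -0.2093  0.1501] F [ 0.5 -0.8 -2.3] w 0.0148
top t 69.3 eef [ 0.514  -0.21    0.1124] F [-0.3  0.3 -3.1] w 0.0147
0.104 t 69.7 eef [ 0.5137 -0.2099  0.104 ] F [ 0.2 -0.7 -2.9] w 0.0154
0.098 t 70.1 eef [ 0.5137 -0.2098  0.098 ] F [-0.4  0.8 -3.9] w 0.0153
0.093 t 70.5 eef [ 0.5137 -0.2098  0.093 ] F [ 0.4 -1.  -3.1] w 0.0152
0.0895 t 70.9 eef [ 0.5137 -0.2098  0.0895] F [-0.8  0.  -3.3] w 0.0149
0.0883 t 71.2 eef [ 0.5139 -0.2099  0.0885] F [-1.1  0.7  1.5] w 0.0147
```

View pics/d7.png

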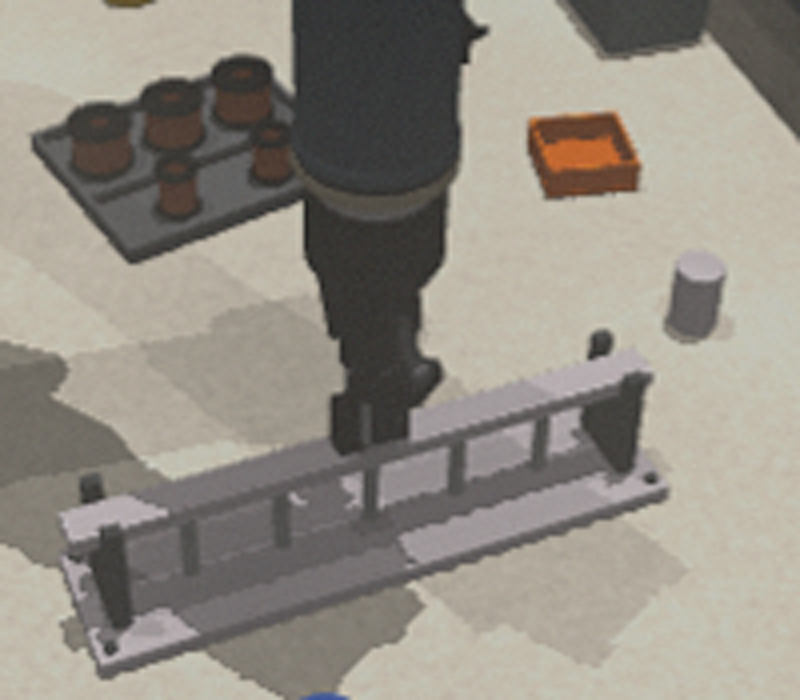

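The bar is seated in both brackets, and the upward force at .0883 shows it is on the slot floors. I'll release, retreat and make a final check.

Run:
```python
from h import *
q=rk(0,-.0004)
manip.set_gripper(.06); manip.line_to(P(q,.22),vel=.12); manip.movep([.5110,-.2106,.30],[180,0,RY]); manip.pause(.5); st()
snap('wrist','w8')
a=cv2.resize(cv2.imread('pics/w8.png')[5:355,270:370],None,fx=4,fy=4,interpolation=2)
snap('side','d8',(230,180,430,355),2)
d=cv2.imread('pics/d8.png')
z=np.zeros((600,800,3),np.uint8); z[:400,:400]=a[:400]; z[:, 400:]=0; z[:350,400:]=d; z[350:600,400:]=a[1150:1400]
cv2.imwrite('pics/f.png',z)
```

```text
t 74.0 eef [ 0.5109 -0.2106  0.2997] F [-0.5 -0.2 -1.4] w 0.0602
```

View pics/f.png

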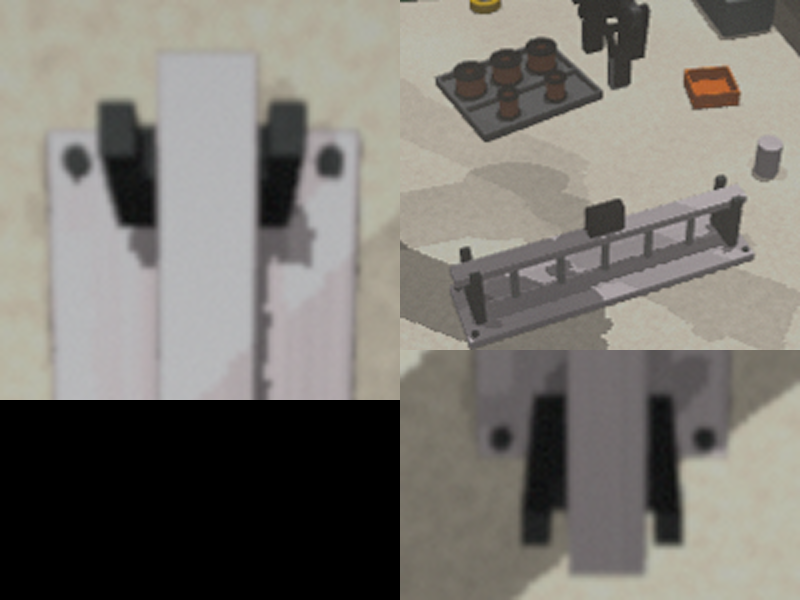

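```bash
python3 -c "
from h import *
order.finish_job(); st()"
```

```text
the job is handed in; nothing more can be done
the job is handed in; nothing more can be done
```

I handed the job in at about 74 s on the robot clock. No verdict is reported, so what follows rests on my own checks.

- **Keeper bar out:** I lifted it level and laid it on the bench between the rack and the tray.
- **Coils:** All five were there. In the pictures after placing, the three large ones stand upright in the wide bay and the two small ones in the narrow bay.
- **Keeper bar back:** It is seated in both brackets, block up. It seated at the same height I took it from (force +1.5 N), and it is about 1–2 mm from centred along the row, judged from the overhangs.
- **Robot at hand-in:** The gripper was clear at z = 0.30 m.

**Disagreements:**
- The tray's measured position shifted about 40 mm towards the rack early in the run. I took this as the announced knock and used the new pose.
- Wrist and side views differed by 2–3 mm on the posts and the bar, within what the grips and the fit needed.

The bystanders in my last side view looked unmoved. The screwdriver, jar and green bin were not in that final picture, so I did not recheck them.

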